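# Start up the panel bonding press

### The job

Start up the bonding press for the panel already lying in it: on the control desk press in the yellow button (control power), then the blue button (vacuum pump), and then press the green start button on the deck right down and let it come back up. Press lightly with a fingertip, right in but no harder; the yellow and blue buttons stay in by themselves. Leave the white button, the red emergency stop and the rocker switches as they are, and do not shift or pick up the glass panel, the bottle or the tweezers.

Things in the scene. Friction and masses are not known exactly. Their poses are not given: they have to be found in the camera images.
- console: fixed grey control desk, face sloping at 15 degrees: 170 mm deep (x), 360 wide (y), face 50 mm above the deck at the operator's edge (-x), 95 mm at the back; origin under its centre. Three round buttons, yellow, blue and white in an order that changes, 65 mm apart at (-0.03; 0.11, 0.045 and -0.02); red mushroom emergency stop at (-0.02, -0.12); 2 rockers at the back
- yellow_top (a point): centre of the top of the yellow button's cap (control power); its z axis points straight out of the cap along the button's axis (15 degrees off vertical, leaning towards the operator's edge of the desk), its x axis points up the slope, its y axis along the row. Moves with the cap
- yellow (a joint): how far the yellow cap is pushed in along its axis: 0 out, 0.007 m right in; it counts as in beyond 0.0045. It slides at about 3.2 N, has no spring and stays where it is pushed; at 7 mm it stops and the cap gives 4 mm more on a cushion, 4 N plus 2 N per mm. The cap is round, flat, 25 mm across; out, its top is 18 mm out of the face
- yellow_base: steel bezel of the yellow button, 31 mm across and 5 mm high, fixed in the desk's face; origin where the button's axis meets the face; frame upright, yaw as the desk
- blue_top (a point): centre of the top of the blue button's cap (vacuum pump); its z axis points straight out of the cap along the button's axis (15 degrees off vertical, leaning towards the operator's edge of the desk), its x axis points up the slope, its y axis along the row. Moves with the cap
- blue (a joint): how far the blue cap is pushed in along its axis: 0 out, 0.007 m right in; it counts as in beyond 0.0045. It slides at about 3.2 N, has no spring and stays where it is pushed; at 7 mm it stops and the cap gives 4 mm more on a cushion, 4 N plus 2 N per mm. The cap is round, flat, 25 mm across; out, its top is 18 mm out of the face
- blue_base: steel bezel of the blue button, 31 mm across and 5 mm high, fixed in the desk's face; origin where the button's axis meets the face; frame upright, yaw as the desk
- white_top (a point): centre of the top of the white button's cap (stage lamp, not wanted now); its z axis points straight out of the cap along the button's axis (15 degrees off vertical, leaning towards the operator's edge of the desk), its x axis points up the slope, its y axis along the row. Moves with the cap
- white (a joint): how far the white cap is pushed in along its axis: 0 out, 0.007 m right in; it counts as in beyond 0.0045. It slides at about 3.2 N, has no spring and stays where it is pushed; at 7 mm it stops and the cap gives 4 mm more on a cushion, 4 N plus 2 N per mm. The cap is round, flat, 25 mm across; out, its top is 18 mm out of the face
- white_base: steel bezel of the white button, 31 mm across and 5 mm high, fixed in the desk's face; origin where the button's axis meets the face; frame upright, yaw as the desk
- start_top (a point): centre of the top of the green start button's cap, z straight up; a 25 mm round cap 18 mm above the steel deck when out, in a 31 mm bezel 5 mm high on a 52 mm dark disc 4 mm thick, standing by itself on the deck on the robot's side of the turntable
- start (a joint): how far the green cap is pushed down: 0 up, 0.0105 m at its stop; a spring brings it back; starts to give at 1.5 N, then 0.7 N per mm (5 N at 5 mm, 9 N at the stop); counts as pressed beyond 4.5 mm
- start_base: fixed bezel and disc of the green start button; origin on the deck under its centre
- estop (a joint): how far the red mushroom emergency stop is pushed: 0 out, 0.005 m in (40 mm head, top 34 mm out of the face; sprung). Not to be pressed
- rocker_a (a joint): angle of the rocker switch at desk (x, y) = (0.048, 0.115), 13 by 21 mm: 0 as found, 0.32 rad thrown. Not to be touched
- rocker_b (a joint): the same for the rocker at (0.048, 0.060)
- bonder: fixed bonding press: black turntable 280 mm across, 32 mm high, origin on the deck under its centre, two aluminium nests at y = -0.068 and +0.068 with tops 40 mm above the deck; on the +y side a column with the hot-bar head and two yellowish cameras, up to 230 mm high, over the +y nest
- panel: loose display glass, 130 by 64 by 4 mm, black with a dark red face, lying on the press's -y nest; origin under its centre. To be left alone
- bottle: loose white dispenser bottle with blue cap and band, 48 mm across, 106 mm high, standing on the deck on the +y side of the start button; origin under its centre. To be left alone
- tweezers: loose dark tweezers, 125 mm long (along y), 6 mm high, lying on the deck between the desk and the start button; origin at the middle of the underside. To be left alone
Not all that is in view belongs to the job. Leave any pink, purple or turquoise look-alike of the start_base alone.

How it is judged:
By the outcome, as a careful person would: the job done as asked, in the order asked, and still so for the second after the job is handed in, with the robot touching nothing.
It also fails if it takes over 51 s, if anything falls off the work surface, if the arm or the gripper's body presses on something with over 40 N, if the wrist force passes 120 N, or if a joint passes its speed limit or range.

### The arm

A 7-joint arm with a two-finger parallel gripper is mounted at the origin on the work surface. World frame = base frame: x ahead of the robot, y to its left, z up, the work surface at z = 0. Lengths are in m, angles in rad, forces in N, time in s.
With the tool pointing down it reaches from about 0.35 to 0.9 m from the base axis. Payload 8.1 kg.
Tool frame: the origin (TCP) lies midway between the tips of the shut fingers; the grasp point (between the pads) lies 19 mm behind it (hold_point_z is the distance from the TCP to the grasp point, in m); z points along the fingers, y is the line along which they close (so a half turn about z gives the same grasp; the last joint's range is limited). The gripper opens to 92 mm and grips with 3 to 60 N. Pads are 19 mm wide; open, the fingers measure 130 mm over their backs; the gripper's body (75 mm by 190 mm) begins 47 mm behind the grasp point.
Start: joints at [-1.384, 0.434, 0.025, 1.573, -0.012, 1.134, -0.075], TCP at [0.179, 0.599, 0.227] pointing down, gripper open.
Joint ranges: [-2.62, 2.62], [-0.44, 2.09], [-1.27, 1.32], [0.08, 2.57], [-1.32, 4.46], [0.12, 2], [-2.74, 2.74]. Speed limits (rad/s): [2.22, 2.22, 3.01, 3.01, 3.14, 3.14, 3.14].

### API

Orientations are given as a rotation vector (axis times angle).
In Python, from cell import * gives the robot as it stands.
- The arm moves only by the tool arm_command, never from a script. Its argument "motion" is a list of rows, each a list of 7 numbers: the closure, from 0 (fully open) to 1 (shut), then the shift along the tool's x, y, z in mm, then the turn, a rotation vector about the tool's x, y, z in rad. A call has 1 to 8 rows; each row is the pose to reach, as a shift and turn from the pose commanded when the call began, along the tool's axes at that moment; what a row does not reach only later rows make up. A row lasts 1/10 s, in which the tool goes at most 50 mm and 8.59 degrees, less where a joint would pass 70% of its speed; a pose out of reach is approached as far as the arm can. A call with a gripper value outside its range is refused whole. The fingers move at their own pace and stop on an object; "squeeze" is the grip in N (left out, the last holds). Time passes only in rows, so rows that repeat a pose let the fingers close. It gives the time, the measured TCP pose, the force, the opening and the grip force at its end, in the units of the state.
- read_state(): the state, without advancing time (a new reading comes with each control period).
- read_camera(name): name is "side" or "top" or "wrist"; returns a dict with "image" (480x640x3 uint8, red, green, blue), "fx", "fy", "cx", "cy" (pixels), "R" (3x3) and "t" (3): a world point X has camera coordinates R X + t. Camera axes: x right, y down, z forward; pixel columns grow to the right and rows downward; lengths in m; the calibration is good to about 2 mm. A picture is of the moment at which its call begins. There is no depth.
- finish_job(): hands the job in; it is judged then, once.
The state is a dict: "time_s": time; "q": joint angles; "joint_velocities": joint speeds; "joint_torque": joint torques, N m; "position": TCP position; "eef_rot": TCP orientation; "wrist_force": force on the tool from outside, world axes, zero at the start; "wrist_torque": the same for the moment, N m; "width": finger opening in m; "grip_force": force on a finger pad.
Only numpy, scipy, OpenCV 4.12 (cv2) and the standard library are available. Lean on these libraries where they do the work, as an engineer would, in place of code of your own. Each camera call takes 0.05 s, during which the arm holds its last target. There are 200 camera calls.

## Working session

There is one attempt and no reset: what is moved stays moved. The work goes in short steps, Python scripts to look and compute and a tool call to move; the robot and the scene stay as the last step left them, time stands still between calls to the robot, and variables do not carry over. Pictures are saved under pics/ and viewed, at most 10 in all, crops included, and the job is handed in when it is done.

Besides the shell and the picture viewer there is one more tool, called after "Call:" as name(argument=value, ...) on one line, values as JSON. arm_command: Moves the arm, as the interface text tells. Its arguments: {"type":"object","properties":{"motion":{"type":"array"},"squeeze":{"type":"number"}},"required":["motion"]}

```bash
mkdir -p pics; ls; python3 - <<'E'
from cell import *
import cv2,pickle
d={}
for n in("top","side"):
    c=read_camera(n);d[n]=c;cv2.imwrite(f"pics/{n}0.png",c["image"][:,:,::-1])
    print(n,c["fx"],c["cx"],c["cy"],c["R"],c["t"])
pickle.dump(d,open("c0.pkl","wb"))
s=read_state();print(s)
E
```

```text
pics
top 539.5533774077502 313.30585199708764 233.95922732270014 [[-4.76686829e-03 -9.99988326e-01 -7.90286738e-04]
 [-9.95684390e-01  4.81959546e-03 -9.26788327e-02]
 [ 9.26815597e-02  3.45088380e-04 -9.95695741e-01]] [0.03071919 0.56174848 1.09514904]
side 611.2128066663873 322.7794364263964 245.87896084235413 [[ 0.97545124 -0.2201793  -0.00399488]
 [-0.17489478 -0.76355072 -0.62161252]
 [ 0.13381592  0.60705138 -0.7833147 ]] [-0.51152094  0.1652965   1.16065095]
{'time_s': 0.1, 'q': array([-1.3835823 ,  0.43516735,  0.02496205,  1.5739768 , -0.01160035,
        1.13400159, -0.07511142]), 'joint_velocities': array([-0.00060651, -0.0025438 ,  0.00123673, -0.00062403, -0.00104724,
       -0.00053356, -0.00015097]), 'joint_torque': array([ 2.47348500e-03, -6.69124532e+01,  9.87495482e-01, -3.15143681e+01,
       -6.05655159e-02,  3.74787790e-02,  4.78081472e-05]), 'position': array([0.17852453, 0.59849548, 0.22602592]), 'eef_rot': array([-4.53744672e-01, -3.10857044e+00,  2.20828411e-03]), 'wrist_force': array([ 0.37544433,  0.41354368, -0.68905674]), 'wrist_torque': array([ 0.01539127, -0.00138188,  0.01395497]), 'grip_force': 0.0, 'width': 0.09191316516475746}
```

View pics/top0.png

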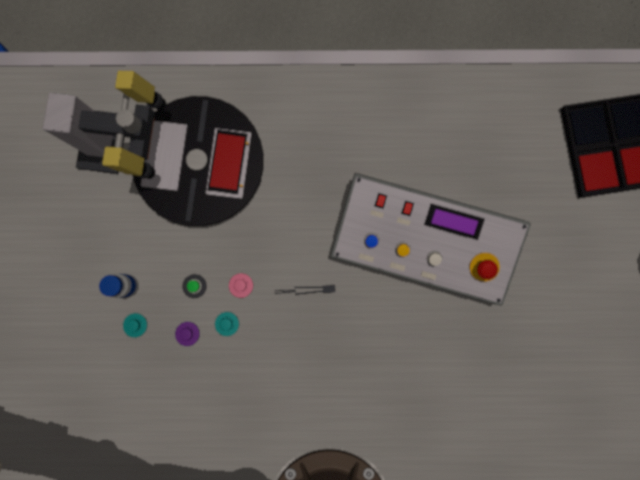

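View pics/side0.png

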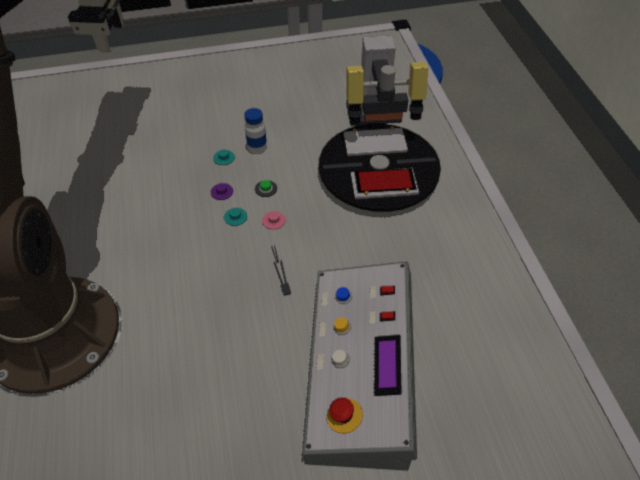

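The pictures show, in the top view, yellow at (403,250), blue (371,241), white (435,259), e-stop (487,269) and the green start in a dark disc at (194,286). In the side view yellow is at (341,325), blue (343,294) and green (265,186).

Could be mistaken for the targets (top view): for start, pink (241,286), purple (187,334) and turquoise (135,325) and (227,324). For yellow, the e-stop's yellow collar (485,266) and the press cameras. For blue, the bottle cap (111,286). I choose green (194,286), yellow (403,250) and blue (371,241).

```bash
cat > h.py <<'E'
import numpy as np,cv2
def blob(img,lo,hi,seed,r=16):
    h=cv2.cvtColor(img,cv2.COLOR_RGB2HSV);m=cv2.inRange(h,np.array(lo),np.array(hi))
    k=np.zeros_like(m);cv2.circle(k,seed,r,255,-1);m&=k
    n,l,s,c=cv2.connectedComponentsWithStats(m)
    i=1+np.argmax(s[1:,4]);return c[i],s[i]
def ray(c,p):
    d=np.array([(p[0]-c["cx"])/c["fx"],(p[1]-c["cy"])/c["fy"],1]);R=np.array(c["R"]);o=-R.T@c["t"];d=R.T@d
    return o,d/np.linalg.norm(d)
def tri(rs):
    A=0;b=0
    for o,d in rs:
        P=np.eye(3)-np.outer(d,d);A=A+P;b=b+P@o
    X=np.linalg.solve(A,b);return X,[np.linalg.norm((np.eye(3)-np.outer(d,d))@(X-o))*1e3 for o,d in rs]
def plane(c,p,z):
    o,d=ray(c,p);return o+d*(z-o[2])/d[2]
COL=dict(yellow=((14,120,90),(32,255,255)),blue=((105,130,60),(130,255,255)),green=((50,120,60),(75,255,255)),white=((0,0,150),(180,60,255)))
E
python3 - <<'E'
from h import *;import pickle
d=pickle.load(open("c0.pkl","rb"))
S=dict(yellow=((403,250),(341,325)),blue=((371,241),(343,294)),green=((194,286),(265,186)),white=((435,259),(340,357)))
X={}
for n,(a,b) in S.items():
    pa,sa=blob(d["top"]["image"],*COL[n],a);pb,sb=blob(d["side"]["image"],*COL[n],b)
    X[n],e=tri([ray(d["top"],pa),ray(d["side"],pb)]);print(n,pa.round(1),sa[2:],pb.round(1),sb[2:],X[n].round(4),np.round(e,1))
v=X["white"]-X["blue"];print(np.linalg.norm(v),np.linalg.norm(X["yellow"]-X["blue"]),np.degrees(np.arctan2(v[1],v[0])))
im=cv2.resize(d["side"]["image"][140:390,200:440],None,fx=2.4,fy=2.4,interpolation=2);cv2.imwrite("pics/crop.png",im[:,:,::-1])
E
```

```text
yellow [402.8 249.8] [ 13  13 132] [341.1 324.2] [ 15  15 164] [ 0.5246 -0.1485  0.0783] [0.2 0.2]
blue [371.2 240.8] [ 12  12 116] [342.4 293.8] [ 14  14 147] [ 0.5425 -0.0865  0.0785] [0.4 0.4]
green [192.3 285.9] [ 12  11 111] [265.2 185.1] [11 11 92] [0.4551 0.2805 0.0144] [0.5 0.5]
white [435.5 258.9] [10  9 76] [338.9 355.3] [ 13  11 107] [ 0.5056 -0.211   0.0852] [0.5 0.5]
0.13008307299960437 0.06459163416880989 -106.51507917618743
```

View pics/crop.png

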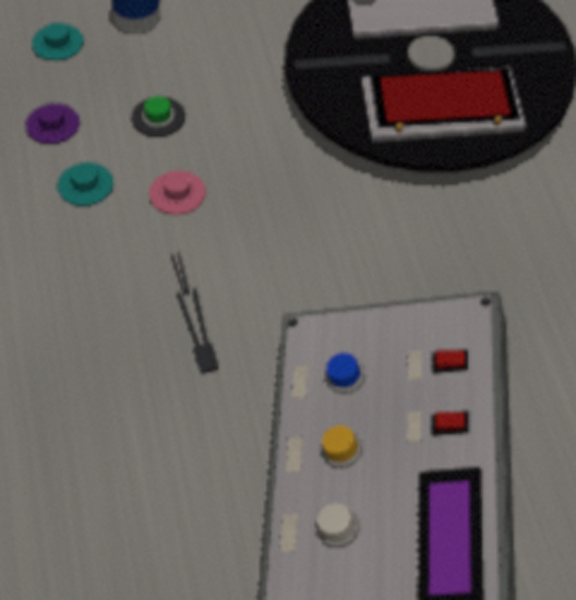

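The crop confirms the choice: green cap in a dark disc at crop (158,108), blue (343,370), yellow (340,443). Button spacing measures 65/65 mm and the heights agree with the text.

```bash
cat >> h.py <<'E'
from scipy.spatial.transform import Rotation as Ro
yaw=np.radians(-16.5);t=np.radians(15)
DX=np.array([np.cos(yaw),np.sin(yaw),0]);N=np.array([0,0,np.cos(t)])-np.sin(t)*DX
RD=np.c_[-(DX*np.cos(t)+np.array([0,0,np.sin(t)])),np.cross(-N,-(DX*np.cos(t)+np.array([0,0,np.sin(t)]))),-N]
def go(s,P,R):
    T=Ro.from_rotvec(s["eef_rot"]);print("shift mm",(1e3*T.inv().apply(P-s["position"])).round(1),"turn",(T.inv()*Ro.from_matrix(R)).as_rotvec().round(3))
E
python3 - <<'E'
from h import *;from cell import *;import pickle
d=pickle.load(open("c0.pkl","rb"))
for n,p in(("yellow",(402.8,249.8)),("blue",(371.2,240.8)),("white",(435.5,258.9))):print(n,plane(d["top"],p,.082).round(4))
print("green",plane(d["top"],(192.3,285.9),.018).round(4))
s=read_state();Y=plane(d["top"],(402.8,249.8),.082);print(RD.round(3));go(s,Y+N*.07,RD)
E
```

```text
yellow [ 0.5245 -0.148   0.082 ]
blue [ 0.5426 -0.0861  0.082 ]
white [ 0.5063 -0.2119  0.082 ]
green [0.4556 0.2796 0.018 ]
[[-0.926  0.284  0.248]
 [ 0.274  0.959 -0.074]
 [-0.259  0.    -0.966]]
shift mm [-526.8 -616.4   77.3] turn [-0.002 -0.262 -0.002]
```

Call:
arm_command(motion=[[1,-25,-29,0,0,0,0],[1,-54,-63,0,0,0,0],[1,-83,-97,0,0,0,0],[1,-112,-131,0,0,0,0],[1,-141,-165,0,0,0,0],[1,-170,-199,0,0,0,0],[1,-199,-233,0,0,0,0],[1,-228,-267,0,0,0,0]], squeeze=5)

```text
time_s: 0.9
position: [0.3211, 0.276, 0.2266]
eef_rot: [-0.454, -3.109, 0.0]
wrist_force: [1.5, 0.6, 0.2]
width: 0.0324
grip_force: 0.0
```

Call:
arm_command(motion=[[1,-29,-34,0,0,0,0],[1,-58,-68,0,0,0,0],[1,-87,-102,0,0,0,0],[1,-116,-136,0,0,0,0],[1,-145,-170,0,0,0,0],[1,-174,-204,0,0,0,0],[1,-203,-238,0,0,0,0],[1,-232,-272,0,0,0,0]])

```text
time_s: 1.7
position: [0.4656, -0.0508, 0.2267]
eef_rot: [0.453, 3.109, 0.0]
wrist_force: [0.6, -0.1, 0.4]
width: 0.0002
grip_force: 0.0
```

```bash
python3 - <<'E'
from h import *;from cell import *
s=read_state();print(s["time_s"],s["position"],s["eef_rot"],s["width"]);go(s,np.array([.5245,-.148,.082])+N*.07,RD)
E
```

```text
1.7 [ 0.46561752 -0.05075666  0.22673433] [4.53096895e-01 3.10866074e+00 3.41721134e-04] 0.00019198707448036216
shift mm [-66.1 -76.4  77.1] turn [ 0.    -0.262 -0.002]
```

Call:
arm_command(motion=[[1,-20,-24,15,0,-0.09,0],[1,-40,-48,35,0,-0.18,0],[1,-60,-72,60,0,-0.262,0],[1,-66,-76,77,0,-0.262,0],[1,-66,-76,77,0,-0.262,0],[1,-66,-76,77,0,-0.262,0]])

```text
time_s: 2.3
position: [0.5068, -0.1406, 0.1498]
eef_rot: [0.417, 2.853, -0.055]
wrist_force: [0.0, 0.9, 0.4]
width: 0.0005
grip_force: 0.0
```

```bash
python3 - <<'E'
from h import *;from cell import *;import pickle
c=read_camera("wrist");s=read_state();pickle.dump((c,s),open("w1.pkl","wb"))
cv2.imwrite("pics/w1.png",c["image"][:,:,::-1])
go(s,np.array([.5245,-.148,.082]),RD)
for n,P in(("y",[.5245,-.148,.082]),("b",[.5426,-.0861,.082])):
    q=c["R"]@np.array(P)+c["t"];print(n,c["fx"]*q[0]/q[2]+c["cx"],c["fy"]*q[1]/q[2]+c["cy"],q[2])
E
```

```text
shift mm [-0.3 -2.5 70.8] turn [-0.     0.    -0.001]
y 321.9679276712067 261.8287305353489 0.24090012354986262
b 425.7480883074885 261.28355386917093 0.24062769806564066
```

View pics/w1.png

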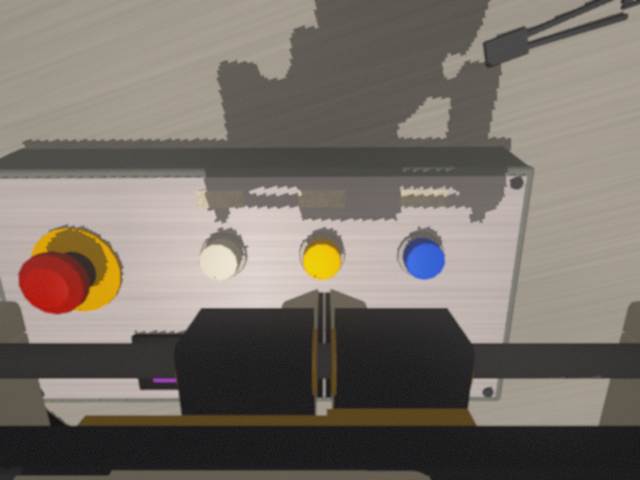

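The wrist view puts yellow at (322,261), against a predicted (322,262), so the position is confirmed. White is at (220,262) and blue at (425,260). Now I descend on yellow.

Call:
arm_command(motion=[[1,0,-2.5,30,0,0,0],[1,0,-2.5,55,0,0,0],[1,0,-2.5,64,0,0,0],[1,0,-2.5,67,0,0,0],[1,0,-2.5,67,0,0,0]])

```text
time_s: 2.85
position: [0.5232, -0.1479, 0.0857]
eef_rot: [0.416, 2.851, -0.054]
wrist_force: [0.4, 0.8, 0.7]
width: 0.0008
grip_force: 0.0
```

Call:
arm_command(motion=[[1,0,0,2,0,0,0],[1,0,0,4,0,0,0],[1,0,0,5,0,0,0],[1,0,0,5,0,0,0]])

```text
time_s: 3.25
position: [0.5247, -0.1484, 0.0807]
eef_rot: [0.416, 2.85, -0.055]
wrist_force: [0.7, 1.0, 2.8]
width: 0.0004
grip_force: 1.4
```

```bash
python3 - <<'E'
from h import *;from cell import *
s=read_state();print(s["wrist_force"]@N);go(s,np.array([.5245,-.148,.082]),RD)
E
```

```text
2.5693553563012084
shift mm [-0.   0.3 -1.3] turn [-0.     0.002 -0.002]
```

Call:
arm_command(motion=[[1,0,0,1,0,0,0],[1,0,0,2,0,0,0],[1,0,0,3,0,0,0],[1,0,0,4,0,0,0],[1,0,0,4,0,0,0]])

```text
time_s: 3.75
position: [0.525, -0.1489, 0.0762]
eef_rot: [0.416, 2.852, -0.055]
wrist_force: [1.4, 0.4, 1.3]
width: 0.0005
grip_force: 0.9
```

Call:
arm_command(motion=[[1,0,0,1,0,0,0],[1,0,0,1,0,0,0]])

```text
time_s: 3.95
position: [0.5252, -0.1489, 0.0752]
eef_rot: [0.417, 2.852, -0.055]
wrist_force: [1.3, 0.1, 2.6]
width: 0.0004
grip_force: 0.8
```

Call:
arm_command(motion=[[1,0,0,0.7,0,0,0],[1,0,0,0.7,0,0,0]])

```text
time_s: 4.15
position: [0.5253, -0.149, 0.0746]
eef_rot: [0.416, 2.852, -0.055]
wrist_force: [-0.5, -0.2, 4.8]
width: 0.0006
grip_force: 2.4
```

Call:
arm_command(motion=[[1,0,0,0.5,0,0,0],[1,0,0,0.5,0,0,0]])

```text
time_s: 4.35
position: [0.5254, -0.149, 0.0742]
eef_rot: [0.417, 2.852, -0.055]
wrist_force: [-0.0, 0.8, 5.9]
width: 0.0009
grip_force: 2.9
```

Call:
arm_command(motion=[[1,0,0,0,0,0,0]])

```text
time_s: 4.45
position: [0.5254, -0.149, 0.0742]
eef_rot: [0.417, 2.852, -0.055]
wrist_force: [0.1, 0.2, 5.0]
width: 0.0008
grip_force: 2.8
```

Call:
arm_command(motion=[[1,0,0,0,0,0,0]])

```text
time_s: 4.55
position: [0.5254, -0.149, 0.0742]
eef_rot: [0.416, 2.852, -0.055]
wrist_force: [-0.6, 0.2, 6.3]
width: 0.0005
grip_force: 2.8
```

Force is about 5.7 N: the cap is on its stop, slightly into the cushion. I retract and go to blue.

Call:
arm_command(motion=[[1,0,0,-15,0,0,0],[1,0,0,-45,0,0,0],[1,0,30,-50,0,0,0],[1,0,65,-50,0,0,0],[1,0,65,-50,0,0,0],[1,0,65,-50,0,0,0]])

```text
time_s: 5.15
position: [0.5312, -0.0819, 0.1219]
eef_rot: [0.413, 2.854, -0.055]
wrist_force: [-0.1, -0.6, -1.1]
width: 0.0007
grip_force: 0.0
```

```bash
python3 - <<'E'
from h import *;from cell import *
c=read_camera("wrist");s=read_state();cv2.imwrite("pics/w2.png",c["image"][:,:,::-1])
go(s,np.array([.5426,-.0861,.082]),RD)
for n,P in(("y",[.5245,-.148,.082]),("b",[.5426,-.0861,.082])):
    P=np.array(P)-(N*.007 if n=="y" else 0)
    q=c["R"]@P+c["t"];print(n,c["fx"]*q[0]/q[2]+c["cx"],c["fy"]*q[1]/q[2]+c["cy"])
t=read_camera("top");d=read_camera("side")
X,e=tri([ray(t,blob(t["image"],*COL["yellow"],(403,250))[0]),ray(d,blob(d["image"],*COL["yellow"],(341,325))[0])]);print(X,e)
E
```

```text
shift mm [-1.3  0.5 41.7] turn [-0.001 -0.001 -0.001]
y 210.73181824551475 275.4454895813668
b 324.0086632437744 279.7218707987295Traceback (most recent call last):
  File "<stdin>", line 8, in <module>
  File "h.py", line 6, in blob
    i=1+np.argmax(s[1:,4]);return c[i],s[i]
        ~~~~~~~~~^^^^^^^^^
    return _wrapfunc(a, 'argmax', axis=axis, out=out, **kwds)
    return bound(*args, **kwds)
ValueError: attempt to get argmax of an empty sequence
```

View pics/w2.png

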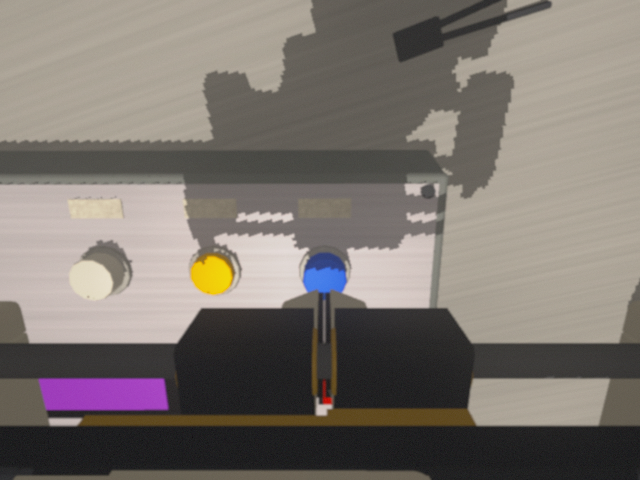

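Yellow (212,274) now sits low in its bezel, where a pressed cap should appear. Blue is at (325,276), as predicted.

Call:
arm_command(motion=[[1,-1,0.5,25,0,0,0],[1,-1,0.5,36,0,0,0],[1,-1,0.5,39,0,0,0],[1,-1,0.5,41,0,0,0],[1,-1,0.5,43,0,0,0],[1,-1,0.5,45,0,0,0],[1,-1,0.5,46.5,0,0,0],[1,-1,0.5,46.5,0,0,0]])

```text
time_s: 6.1
position: [0.5445, -0.0862, 0.078]
eef_rot: [0.416, 2.851, -0.055]
wrist_force: [0.4, 0.2, 0.5]
width: 0.0003
grip_force: 0.1
```

Call:
arm_command(motion=[[1,0,0,1,0,0,0],[1,0,0,2,0,0,0],[1,0,0,2,0,0,0]])

```text
time_s: 6.4
position: [0.545, -0.0863, 0.0759]
eef_rot: [0.416, 2.851, -0.055]
wrist_force: [-0.4, -1.8, 1.5]
width: 0.0006
grip_force: 0.7
```

Call:
arm_command(motion=[[1,0,0,0.5,0,0,0],[1,0,0,0.5,0,0,0]])

```text
time_s: 6.6
position: [0.5452, -0.0863, 0.0755]
eef_rot: [0.416, 2.851, -0.055]
wrist_force: [-1.8, -0.3, 4.1]
width: 0.0005
grip_force: 2.0
```

Call:
arm_command(motion=[[1,0,0,0.7,0,0,0],[1,0,0,0.7,0,0,0]])

```text
time_s: 6.8
position: [0.5454, -0.0864, 0.0748]
eef_rot: [0.416, 2.851, -0.055]
wrist_force: [-2.3, -0.1, 4.3]
width: 0.0006
grip_force: 2.7
```

Call:
arm_command(motion=[[1,0,0,0.5,0,0,0],[1,0,0,0.5,0,0,0]])

```text
time_s: 7.0
position: [0.5455, -0.0864, 0.0744]
eef_rot: [0.416, 2.851, -0.055]
wrist_force: [-1.8, -0.1, 6.4]
width: 0.0007
grip_force: 3.1
```

Call:
arm_command(motion=[[1,0,0,0,0,0,0]])

```text
time_s: 7.1
position: [0.5455, -0.0864, 0.0745]
eef_rot: [0.416, 2.851, -0.055]
wrist_force: [-2.2, -0.6, 5.9]
width: 0.0006
grip_force: 3.1
```

Call:
arm_command(motion=[[1,0,0,-15,0,0,0],[1,0,0,-45,0,0,0],[1,0,0,-80,0,0,0],[1,0,0,-120,0,0,0],[1,0,0,-120,0,0,0]])

```text
time_s: 7.6
position: [0.517, -0.0772, 0.1942]
eef_rot: [0.415, 2.846, -0.051]
wrist_force: [1.2, -0.0, -0.1]
width: 0.0005
grip_force: 0.0
```

```bash
cat >> h.py <<'E'
a=np.radians(13.5);RG=np.c_[[np.sin(a),-np.cos(a),0],[np.cos(a),np.sin(a),0],[0,0,-1]];RG[:,0]=np.cross(RG[:,1],RG[:,2])
E
python3 - <<'E'
from h import *;from cell import *;import pickle
c=read_camera("wrist");s=read_state();cv2.imwrite("pics/w3.png",c["image"][:,:,::-1])
print(s["q"].round(2));go(s,np.array([.4556,.2796,.17]),RG)
d=pickle.load(open("c0.pkl","rb"));print("bottle",plane(d["top"],(111,286),.106))
E
```

```text
[-0.56  0.17  0.64  2.13 -0.08  0.61  1.4 ]
shift mm [160.2 324.2 -19.6] turn [0.141 0.239 1.04 ]
bottle [0.45635388 0.41543048 0.106     ]
```

View pics/w3.png

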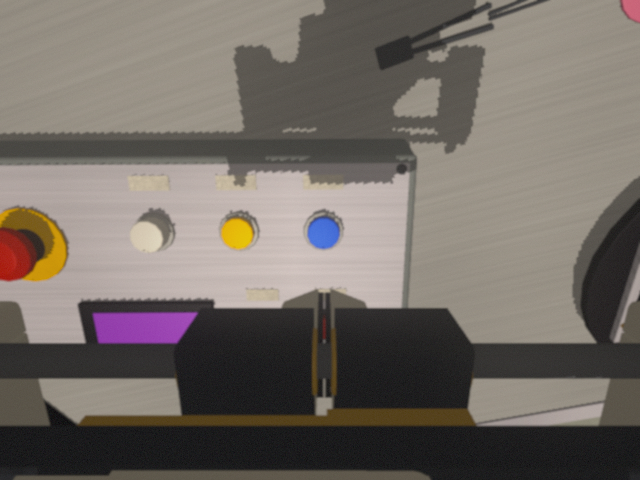

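Blue (323,232) and yellow (237,234) are both down, and white (150,237) is out with its tall side showing. Next is the green start button, with the gripper turned so its body clears the bottle.

Call:
arm_command(motion=[[1,18,36,-5,0.015,0.027,0.115],[1,37,75,-10,0.033,0.055,0.24],[1,57,115,-15,0.05,0.084,0.37],[1,77,155,-18,0.067,0.114,0.5],[1,97,195,-19,0.084,0.143,0.63],[1,117,236,-20,0.102,0.173,0.755],[1,137,277,-20,0.12,0.203,0.885],[1,155,313,-20,0.135,0.229,1.0]])

```text
time_s: 8.45
position: [0.4555, 0.2693, 0.1676]
eef_rot: [1.897, 2.495, -0.01]
wrist_force: [-0.1, -1.1, -0.4]
width: 0.0009
grip_force: 0.0
```

```bash
python3 - <<'E'
from h import *;from cell import *
s=read_state();print(s["position"],s["q"].round(2));go(s,np.array([.4556,.2796,.09]),RG)
E
```

```text
[0.45548312 0.2692813  0.1675919 ] [-1.16  0.39  0.7   1.92 -0.3   0.94 -0.05]
shift mm [10.7  2.9 77.5] turn [-0.     0.01   0.035]
```

Call:
arm_command(motion=[[1,8,2,30,0,0.005,0.02],[1,10.7,3,60,0,0.01,0.035],[1,10.7,3,77,0,0.01,0.035],[1,10.7,3,77,0,0.01,0.035],[1,10.7,3,77,0,0.01,0.035]])

```text
time_s: 8.95
position: [0.4568, 0.2766, 0.0917]
eef_rot: [1.94, 2.469, 0.0]
wrist_force: [0.9, -0.3, 0.3]
width: 0.0004
grip_force: 0.0
```

```bash
python3 - <<'E'
from h import *;from cell import *
c=read_camera("wrist");s=read_state();cv2.imwrite("pics/w4.png",c["image"][:,:,::-1])
G=np.array([.4556,.2796,.018]);q=c["R"]@G+c["t"];p=(int(c["fx"]*q[0]/q[2]+c["cx"]),int(c["fy"]*q[1]/q[2]+c["cy"]))
b,st=blob(c["image"],*COL["green"],p,60);print(p,b,st,plane(c,b,.018));go(s,G,RG)
E
```

```text
(322, 252) [325.8407225  249.37766831] [ 308  229   37   41 1218] [0.45681261 0.28220471 0.018     ]
shift mm [ 3.1 -1.1 74.4] turn [0.002 0.    0.003]
```

View pics/w4.png

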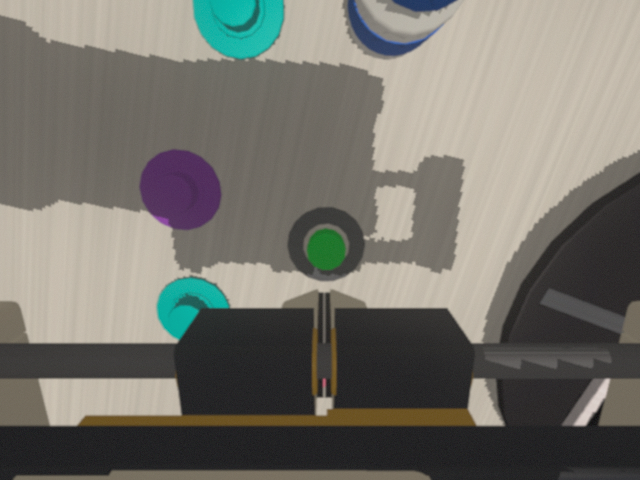

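Green cap at (326,249) in its dark disc. The wrist view gives (0.457, 0.282), within 3 mm of the top view, so I take the middle. The bottle is clear.

Call:
arm_command(motion=[[1,4.3,0,30,0,0,0],[1,4.3,0,55,0,0,0],[1,4.3,0,67,0,0,0],[1,4.3,0,71,0,0,0],[1,4.3,0,74,0,0,0],[1,4.3,0,77,0,0,0],[1,4.3,0,79,0,0,0],[1,4.3,0,79,0,0,0]])

```text
time_s: 9.8
position: [0.4568, 0.2814, 0.0138]
eef_rot: [1.939, 2.469, 0.005]
wrist_force: [1.6, -0.8, 3.4]
width: 0.0007
grip_force: 2.2
```

Call:
arm_command(motion=[[1,0,0,1.5,0,0,0],[1,0,0,3,0,0,0],[1,0,0,3,0,0,0]])

```text
time_s: 10.1
position: [0.4568, 0.2815, 0.0108]
eef_rot: [1.939, 2.469, 0.005]
wrist_force: [0.6, -0.8, 6.2]
width: 0.0001
grip_force: 3.3
```

Call:
arm_command(motion=[[1,0,0,1.5,0,0,0],[1,0,0,2.7,0,0,0],[1,0,0,2.7,0,0,0]])

```text
time_s: 10.4
position: [0.4568, 0.2815, 0.0082]
eef_rot: [1.939, 2.469, 0.005]
wrist_force: [0.5, -0.7, 8.4]
width: 0.0007
grip_force: 4.2
```

Call:
arm_command(motion=[[1,0,0,0.4,0,0,0],[1,0,0,0.4,0,0,0]])

```text
time_s: 10.6
position: [0.4568, 0.2815, 0.0079]
eef_rot: [1.939, 2.469, 0.005]
wrist_force: [-0.8, -0.4, 9.0]
width: 0.0003
grip_force: 4.3
```

Call:
arm_command(motion=[[1,0,0,0.4,0,0,0],[1,0,0,0.4,0,0,0]])

```text
time_s: 10.8
position: [0.4568, 0.2815, 0.0078]
eef_rot: [1.94, 2.469, 0.005]
wrist_force: [-1.2, -1.6, 12.3]
width: 0.0004
grip_force: 6.0
```

Call:
arm_command(motion=[[1,0,0,-5,0,0,0],[1,0,0,-15,0,0,0],[1,0,0,-45,0,0,0],[1,0,0,-85,0,0,0],[1,0,0,-120,0,0,0],[1,0,0,-120,0,0,0],[1,0,0,-120,0,0,0]])

```text
time_s: 11.5
position: [0.4557, 0.2817, 0.1276]
eef_rot: [1.939, 2.47, 0.005]
wrist_force: [-0.7, 0.5, -0.6]
width: 0.0008
grip_force: 0.0
```

```bash
python3 - <<'E'
from cell import *;import cv2
c=read_camera("wrist")["image"];d=read_camera("side")["image"]
a=cv2.resize(c[100:340,180:500],(400,300));b=cv2.resize(d[150:390,200:440],(400,400))
im=cv2.vconcat([a,b]);im=cv2.resize(im,None,fx=.85,fy=.85);cv2.imwrite("pics/end.png",im[:,:,::-1])
E
```

```text
(no output)
```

View pics/end.png

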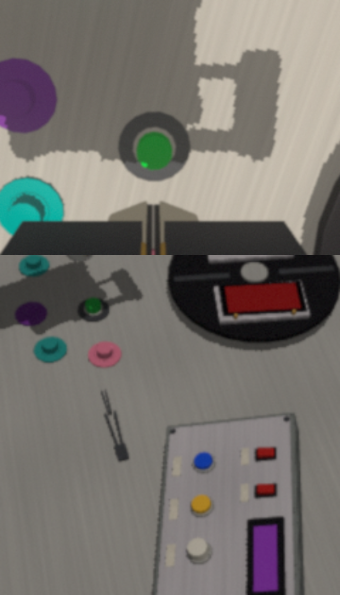

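The last picture shows the green cap back up (154,150), and blue (203,460) and yellow (201,503) lying lower than white (197,547). The tweezers and panel haven't moved. The stop was reached: force jumped to 12 N with no further travel.

```bash
python3 -c "
from cell import *
print(finish_job())"
```

```text
the job is handed in; nothing more can be done
None
```

I pressed the yellow and blue buttons in, in that order, and both stayed in; then I pressed the green start button to its stop and it came back up, and I handed the job in at about 12 s. I pressed nothing else, and the white button, panel and tweezers looked unmoved in the last pictures; the e-stop and bottle were out of that view.

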